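# Load drone battery packs into the spring-loaded charging magazine

### The arm

A 7-joint arm with a two-finger parallel gripper is mounted at the origin on the work surface. World frame = base frame: x ahead of the robot, y to its left, z up, the work surface at z = 0. Lengths are in m, angles in rad, forces in N, time in s.
With the tool pointing down it reaches from about 0.4 to 0.85 m from the base axis. Payload 10.4 kg.
Tool frame: the origin (TCP) lies between the finger pads; the fingertips stand 22 mm ahead of it and the grasp point (between the pads) lies 3 mm ahead of it (robot.tip_extent is the distance from the TCP to the fingertips, in m); z points along the fingers, y is the direction in which the jaws open and shut (so a half turn about z gives the same grasp; the last joint's range is limited). The gripper opens to 87 mm and grips with 3 to 60 N. Pads are 19 mm wide; open, the fingers measure 117 mm over their backs; the gripper's body (75 mm by 190 mm) begins 51 mm behind the grasp point.
Start: joints at [1.158, 0.332, -0.065, 1.46, 0.022, 1.35, -0.088], TCP at [0.238, -0.578, 0.245] pointing down, gripper open.
Joint ranges: [-2.6, 2.6], [-0.5, 2.12], [-1.47, 1.34], [0.16, 2.42], [-1.27, 4.41], [0.06, 2.06], [-2.6, 2.6]. Speed limits (rad/s): [2.22, 2.22, 2.79, 2.79, 3.14, 3.14, 3.14].

### API

Orientations are given as [roll, pitch, yaw] about the fixed x, y, z axes, in that order (R = Rz(yaw) Ry(pitch) Rx(roll)).
In Python, from bench import robot, imaging, read_time_s, read_joint_pos, read_joint_velocities, read_tau, read_tool_pos, read_tcp_rot, read_ft_force, read_moment, read_width gives the robot as it stands. Calls block until the motion is done:
- robot.move_to(position, orientation): joint-space move of the TCP to a pose.
- robot.movel(position, orientation=None, max_speed=0.15, force_limit=None): straight line of the TCP; orientation=None keeps the orientation; max_speed is the mean speed in m/s. With force_limit (N) it stops when the force on the tool has changed by that much, and returns True; else False.
- robot.move_joints(angles): joint-space move.
- robot.grip(opening, squeeze=None): opening from 0.0 (shut) to 1.0 (fully open); squeeze is the grip in N (None keeps the last); returns when the fingers have stopped.
- robot.sleep(seconds).
- robot.inverse_kinematics(position, orientation): joint angles nearest the present ones, or None.
- imaging.capture(name): name is "scene" or "top" or "wrist"; returns the picture (400x640x3 uint8, red, green, blue); there is no depth.
- imaging.calibration(name): a dict with "intrinsics" (3x3 intrinsics, pixels), "xyz" and "rotation" of the camera in the world. Camera axes: x right, y up, looking along -z (the intrinsics and any distortion apply to the point x, -y, -z); pixel columns grow to the right and rows downward; lengths in m; the calibration is good to about 2 mm. A picture is of the moment at which its call begins: read the wrist's pose just before it. calibration takes no time and is no camera call; for the wrist camera it gives the pose at the moment of the call.
A pose or a line that the arm cannot do raises robot.IKError and nothing moves.
- robot.sign_off(): hands the job in, once; it reports no verdict.
Readings, each from a call of its own:
- read_time_s(): time.
- read_joint_pos(): joint angles.
- read_joint_velocities(): joint speeds.
- read_tau(): joint torques, N m.
- read_tool_pos(): TCP position.
- read_tcp_rot(): TCP orientation.
- read_ft_force(): force on the tool from outside, world axes, zero at the start.
- read_moment(): the same for the moment, N m.
- read_width(): opening from 0.0 (shut) to 1.0 (fully open).
Only numpy, scipy, OpenCV 4.12 (cv2) and the standard library are available. Lean on these libraries where they do the work, as an engineer would, in place of code of your own. Each camera call takes 0.05 s, during which the arm holds its last target.

### The job

Load the two green battery packs, one after the other, into the blue spring-loaded charging magazine: lay each one flat in its mouth and push it down until both yellow lips snap back over it and keep it down, each on its own before the next goes in. Do it gently by feel: the magazine must never take more than about 30 N, so stop pushing as soon as the stack bottoms out. Leave the orange pack where it is.

Things in the scene. Friction and masses are not known exactly. Their poses are not given: they have to be found in the camera images.
- magazine: charging magazine fixed to the table: dark base plate 150 x 84 x 10 mm, on it a blue open-topped tower of four L-shaped corner posts round a well 75 x 39 mm (pack plus 1.5 mm all round). Origin: centre of the base's underside; x along the well's length, y across, z up. The middle 48 mm of the long sides are open. Posts straight to 88 mm up, then flared 5 mm outward to 97 mm (all +-12 mm: see lips)
- lips (a point): point on the magazine's axis, 72 mm above the base's underside, at the NOMINAL underside of the yellow lips. The real tower, with posts, lips and stop, is set up to 12 mm higher or lower; this is not measured. Lips stand 64 mm apart, noses 2.5 mm thick with 60 degree ramps above: a pack laid in the mouth rests on the ramps, its underside about 10 mm above the lips' underside, and is caught once its top is below it
- spring (a point): point on the magazine's axis, 30 mm above the base's underside. In the well a lift plate on a damped spring (3 N at lip height, 1 N more per 10 mm down) presses packs up under the lips. Passing the lips adds 3 to 10 N, then the push falls to the spring's. First pack: about 20 mm free depth below the lips. Second: the stack meets a stiff rubber stop (15 N per mm) 1.5 to 2.3 mm (varies) below where the lips shut
- lip_front (a joint): outward travel (m) of the yellow lip (20 mm wide) at the magazine's -x end: 0 is shut, reaching 4 mm over a pack; about 0.004 while a pack passes; 0.009 at most; returned by a spring (1.1 N shut, 2 N at 0.004)
- lip_back (a joint): the same for the lip at the magazine's +x end
- green1_mid (a point): a battery pack: rigid black block with green wrap, 72 (x) x 36 (y) x 18 mm (z), 90 to 180 g, lying flat label up; point at its centre. Either end may lead.
- green2_mid (a point): the other green pack, the same
- orange_mid (a point): a worn battery pack with orange wrap, same size, to be left alone; point at its centre
- green1: the first green pack as a body; origin at the centre of its underside, x along its length
- green2: the second green pack as a body, likewise
Mind the look-alikes: they are no part of the job. What is shaped like the green2 but purple or red is not meant.

How it is judged:
On the way:
1. one green pack is caught alone under both shut lips, flat, and let go (value of joint each of lip_front, lip_back below 0.0015 m and ((z of green1_mid in the frame of magazine between 0.048 and 0.0765 m and angle between green1_mid's own z axis and vertical below 0.1 rad and x of green1_mid in the frame of magazine between -0.005 and 0.005 m and y of green1_mid in the frame of magazine between -0.005 and 0.005 m and contact force between each of the arm, the fingers and green1 below 0.3 N and horizontal distance between green2_mid and magazine above 0.06 m) or (z of green2_mid in the frame of magazine between 0.048 and 0.0765 m and angle between green2_mid's own z axis and vertical below 0.1 rad and x of green2_mid in the frame of magazine between -0.005 and 0.005 m and y of green2_mid in the frame of magazine between -0.005 and 0.005 m and contact force between each of the arm, the fingers and green2 below 0.3 N and horizontal distance between green1_mid and magazine above 0.06 m))), for 0.2 s.
At the end, for the whole second after the job is handed in: Both green packs lie stacked flat (within 0.1 rad) in the magazine's well, centred within 5 mm, below both lips, which have sprung shut over them (within 1.5 mm), and the robot has let go (value of joint each of lip_front, lip_back below 0.0015 m and z of green1_mid in the frame of magazine between 0.029 and 0.0765 m and angle between each of green1_mid, green2_mid's own z axis and vertical below 0.1 rad and x of green1_mid in the frame of magazine between -0.005 and 0.005 m and y of green1_mid in the frame of magazine between -0.005 and 0.005 m and z of green2_mid in the frame of magazine between 0.029 and 0.0765 m and x of green2_mid in the frame of magazine between -0.005 and 0.005 m and y of green2_mid in the frame of magazine between -0.005 and 0.005 m and contact force between each of the arm, the fingers and green1 below 0.3 N and contact force between each of the arm, the fingers and green2 below 0.3 N); the robot touches nothing.
It fails at once if the magazine, with its lips, lift plate and stop, takes more than 30 N (contact force between magazine and anything else above 30 N).
It fails at once if the orange pack is moved by more than 15 mm (distance of orange_mid from where it was at the start of the episode above 0.015 m).
It also fails if it takes over 72 s, if anything falls off the work surface, if the arm or the gripper's body presses on something with over 40 N, if the wrist force passes 120 N, or if a joint passes its speed limit or range.

## Working session

There is one attempt and no reset: what is moved stays moved. The work goes in short steps, each a Python script; the robot and the scene stay as the last script left them, time stands still between calls to the robot, and variables do not carry over. Pictures are saved under pics/ and viewed, and the job is handed in when it is done.

```bash
mkdir -p pics; ls
python3 - <<'E'
from bench import *
import cv2
for n in ("scene","top","wrist"):
    im=imaging.capture(n); cv2.imwrite(f"pics/{n}0.png",im[:,:,::-1])
    c=imaging.calibration(n); print(n,c)
print(read_time_s(),read_tool_pos(),read_tcp_rot(),read_ft_force(),read_width(),robot.tip_extent)
E
```

```text
pics
scene {'intrinsics': array([[423.86031942,   0.        , 312.80203875],
       [  0.        , 423.86031942, 199.58063227],
       [  0.        ,   0.        ,   1.        ]]), 'xyz': array([ 1.20445472, -0.43951297,  0.66028542]), 'rotation': array([ 0.90073551, -0.01792952,  1.11629622])}
top {'intrinsics': array([[407.16004986,   0.        , 326.51426699],
       [  0.        , 407.16004986, 198.99513821],
       [  0.        ,   0.        ,   1.        ]]), 'xyz': array([ 0.45761635, -0.1033903 ,  1.01218643]), 'rotation': array([ 0.11122722,  0.00543504, -1.54616611])}
wrist {'intrinsics': array([[359.40119802,   0.        , 318.37337448],
       [  0.        , 359.40119802, 196.2493069 ],
       [  0.        ,   0.        ,   1.        ]]), 'xyz': array([ 0.3067689 , -0.55010861,  0.38489014]), 'rotation': array([-2.74807435e-01,  4.46893107e-04, -1.18147509e+00])}
0.15 [ 0.23741818 -0.57788195  0.24395977] [-3.14055269e+00  4.62794087e-05  3.89842160e-01] [-0.58647775  0.73188901  1.03721248] 1.0006779705267144 0.022
```

View pics/top0.png

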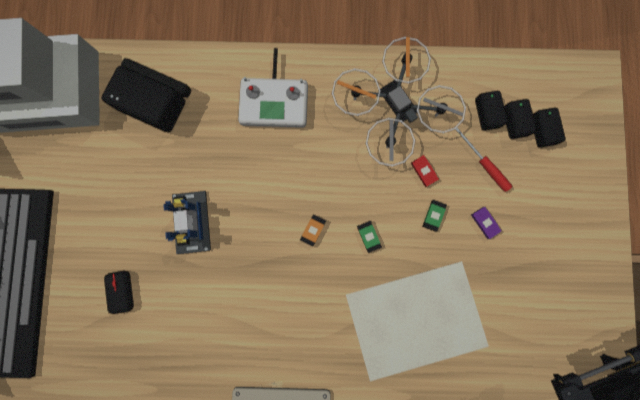

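View pics/scene0.png

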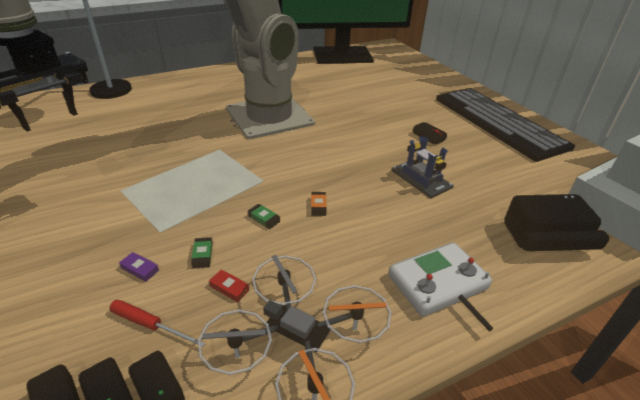

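View pics/wrist0.png

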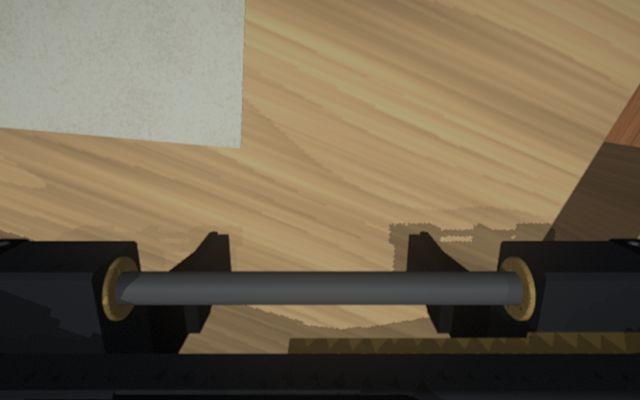

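```bash
cat > h.py <<'E'
from bench import *
import numpy as np, cv2
from scipy.spatial.transform import Rotation as R
def ray(cal,u,v):
    K=cal['intrinsics']; d=np.linalg.inv(K)@np.array([u,v,1.]); d=np.array([d[0],-d[1],-d[2]])
    return np.array(cal['xyz']), R.from_euler('xyz',cal['rotation']).as_matrix()@d
def onto(cal,u,v,z):
    o,d=ray(cal,u,v); return o+d*(z-o[2])/d[2]
def proj(cal,p):
    q=R.from_euler('xyz',cal['rotation']).as_matrix().T@(np.array(p)-cal['xyz']); q=np.array([q[0],-q[1],-q[2]])
    s=cal['intrinsics']@q; return s[:2]/s[2]
def save(n,im,s=1): cv2.imwrite(f'pics/{n}.png',cv2.resize(im,None,fx=s,fy=s,interpolation=cv2.INTER_CUBIC)[:,:,::-1])
def blobs(im,lo,hi,amin=30):
    hsv=cv2.cvtColor(im,cv2.COLOR_RGB2HSV); m=cv2.inRange(hsv,np.array(lo),np.array(hi))
    m=cv2.morphologyEx(m,cv2.MORPH_CLOSE,np.ones((5,5)))
    cs,_=cv2.findContours(m,cv2.RETR_EXTERNAL,cv2.CHAIN_APPROX_NONE)
    return [c for c in cs if cv2.contourArea(c)>amin]
def rect_world(cal,c,z):
    P=np.array([onto(cal,u,v,z)[:2] for u,v in c.reshape(-1,2)],np.float32)*1000
    return cv2.minAreaRect(P)
E
python3 - <<'E'
from h import *
im=cv2.imread('pics/top0.png')[:,:,::-1].copy(); cal=imaging.calibration('top')
for nm,lo,hi in (('g',(45,90,40),(85,255,255)),('o',(8,150,120),(18,255,255))):
    for c in blobs(im,lo,hi):
        print(nm,cv2.minAreaRect(c)[0],rect_world(cal,c,.018))
b=im[170:270,130:260]; save('magtop',b,5)
s=cv2.imread('pics/scene0.png')[:,:,::-1]; save('magscene',s[120:210,370:480],6)
E
```

```text
g (368.89654541015625, 236.24139404296875) ((479.9656982421875, -200.47756958007812), (51.08241271972656, 35.35523986816406), 22.996492385864258)
g (434.7000427246094, 214.89999389648438) ((535.8148193359375, -360.45465087890625), (36.769649505615234, 50.42740249633789), 71.63236999511719)
g (271.5, 109.5) ((792.1298217773438, 48.933467864990234), (39.008766174316406, 53.42502975463867), 1.311498761177063)
o (312.50006103515625, 230.00003051757812) ((491.7001647949219, -63.01249694824219), (34.859676361083984, 46.736759185791016), 64.86480712890625)
o (356.2931213378906, 89.01725006103516) ((850.5093994140625, -163.60227966308594), (101.4111328125, 9.241573333740234), 68.70391082763672)
o (407.5, 56.0) ((941.1358642578125, -293.0317077636719), (101.77742767333984, 7.688362121582031), 0.1710432916879654)
```

View pics/magtop.png

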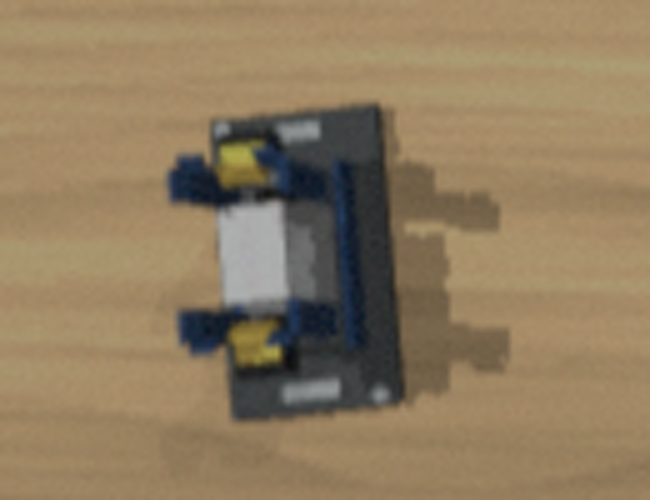

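View pics/magscene.png

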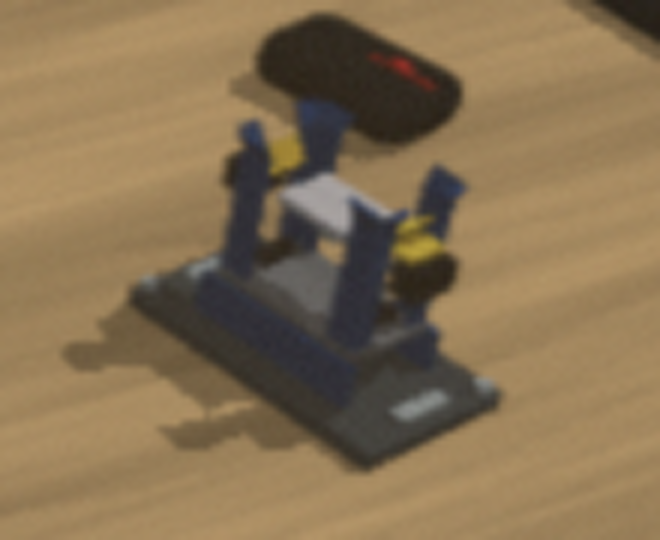

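Run:
```python
from h import *
import json
cal=imaging.calibration('top')
cs=[onto(cal,130+u/5,170+v/5,.01)[:2] for u,v in((213,120),(378,105),(402,402),(235,418))]
print(np.round(cs,4),np.mean(cs,0))
d=np.array(cs[0])+cs[1]-cs[2]-cs[3]; my=np.arctan2(d[1],d[0]); print('mag yaw',my)
m=np.mean(cs,0)
def look(p,yaw,n,z=.2,back=.06):
    x,y=p[0]-back*np.cos(yaw),p[1]-back*np.sin(yaw)
    robot.move_to([x,y,z],[np.pi,0,yaw]); robot.sleep(.3)
    c=imaging.calibration(n and 'wrist'); im=imaging.capture('wrist'); save(n,im)
    json.dump({k:np.array(v).tolist() for k,v in c.items()}|{'tcp':np.array(read_tool_pos()).tolist(),'rot':np.array(read_tcp_rot()).tolist()},open(n+'.json','w'))
    print(n,read_time_s(),read_tool_pos(),read_ft_force(),np.round(read_joint_pos(),2))
look((.536,-.360),-.32,'wg2')
look((.480,-.200),.40,'wg1')
look(m,my,'wm',z=.25)
```

```text
[[0.5727 0.2875]
 [0.5822 0.2058]
 [0.4361 0.1856]
 [0.4263 0.267 ]] [0.5043037  0.23649816]
mag yaw 0.13850283868880334
wg2 1.7917 [ 0.47877657 -0.34155457  0.2000267 ] [-1.07877526  1.24728333  0.18833895] [ 0.7   0.29 -0.19  1.62  0.06  1.24 -1.39]
wg1 2.7667 [ 0.42482996 -0.22371759  0.19977599] [ 0.76460521  1.91023619 -0.12721172] [ 0.72  0.06 -0.34  1.88  0.02  1.2  -0.8 ]
wm 4.7833 [0.44502687 0.22792062 0.24997742] [-0.6883757   0.29414613 -0.71904696] [ 0.31  0.14 -0.93  1.74  0.11  1.32 -2.08]
```

View pics/wm.png

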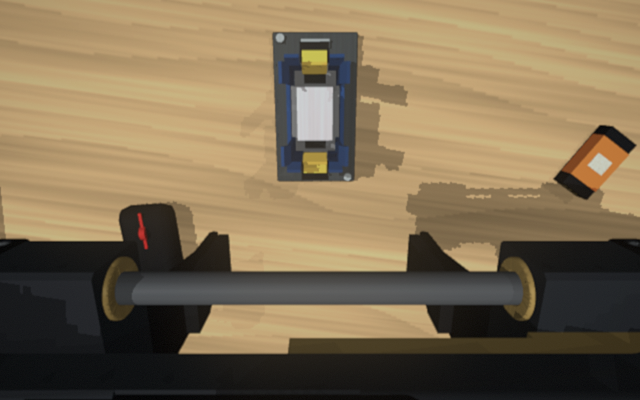

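View pics/wg2.png

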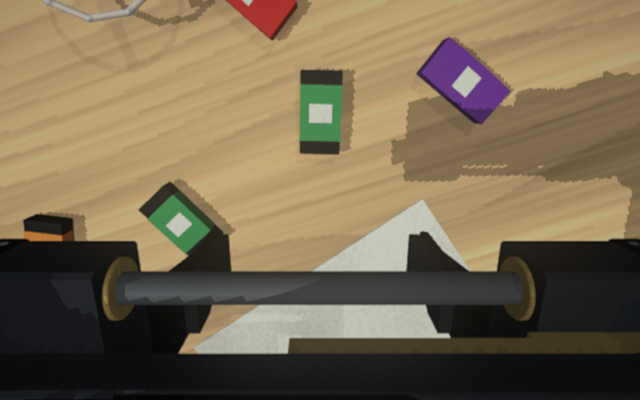

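View pics/wg1.png

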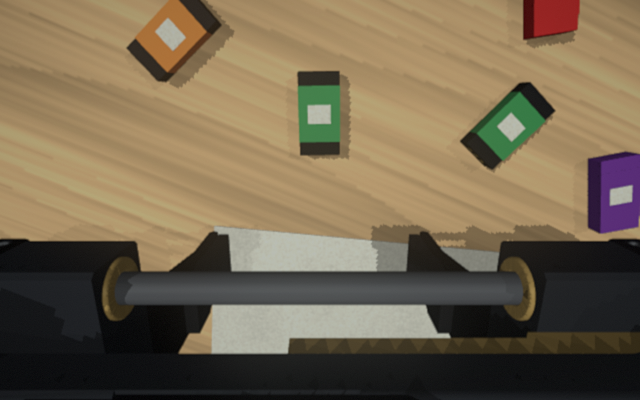

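Run:
```python
from h import *
import json
for n in('wg2','wg1'):
    im=cv2.imread(f'pics/{n}.png')[:,:,::-1].copy(); cal=json.load(open(n+'.json'))
    for c in blobs(im,(45,90,40),(85,255,255),500):
        r=rect_world(cal,c,.018)
        m=np.zeros(im.shape[:2],np.uint8); cv2.drawContours(m,[c],-1,255,-1)
        hs=cv2.cvtColor(im,cv2.COLOR_RGB2HSV); w=((m>0)&(hs[...,1]<60)&(hs[...,2]>120)).astype(np.uint8)
        M=cv2.moments(w,True); lab=onto(cal,M['m10']/M['m00'],M['m01']/M['m00'],.018)
        lx=M['m10']/M['m00'],M['m01']/M['m00']
        print(n,np.round(r[0],1),np.round(r[1],1),round(r[2],2),'label',np.round(lab*1000,1),np.round(lx,1),'px rect',cv2.minAreaRect(c))
im=cv2.imread('pics/wm.png')[:,:,::-1].copy(); cal=json.load(open('wm.json'))
for c in blobs(im,(22,120,80),(35,255,255),20):
    M=cv2.moments(c); print('lip',cv2.boundingRect(c),M['m10']/M['m00'],M['m01']/M['m00'])
save('wmz',im[20:195,255:375],4.5)
```

```text
wg2 [ 480.5 -204.8] [48.7 43. ] 23.95 label [ 479.2 -201.5   18. ] [178.5 224.4] px rect ((181.00001525878906, 222.00001525878906), (52.325897216796875, 42.42640686035156), 45.0)
wg2 [ 534.7 -362.7] [36.1 48.7] 70.79 label [ 535.  -362.3   18. ] [320.1 113. ] px rect ((320.9999694824219, 112.49998474121094), (41.99999237060547, 56.99999237060547), 0.0)
wg1 [ 535.  -359.9] [41.8 51.6] 70.08 label [ 534.9 -362.9   18. ] [510.7 126.9] px rect ((508.221435546875, 124.95093536376953), (44.71843719482422, 63.15676498413086), 45.744056701660156)
wg1 [ 479.2 -201.9] [48.8 35.8] 23.71 label [ 479.4 -202.    18. ] [318.7 113.9] px rect ((318.4999694824219, 113.49998474121094), (56.99999237060547, 40.99999237060547), 90.0)
lip (303, 152, 25, 22) 314.5579785392869 162.53028729664243
lip (301, 50, 27, 24) 314.0 61.23443862710877
```

View pics/wmz.png

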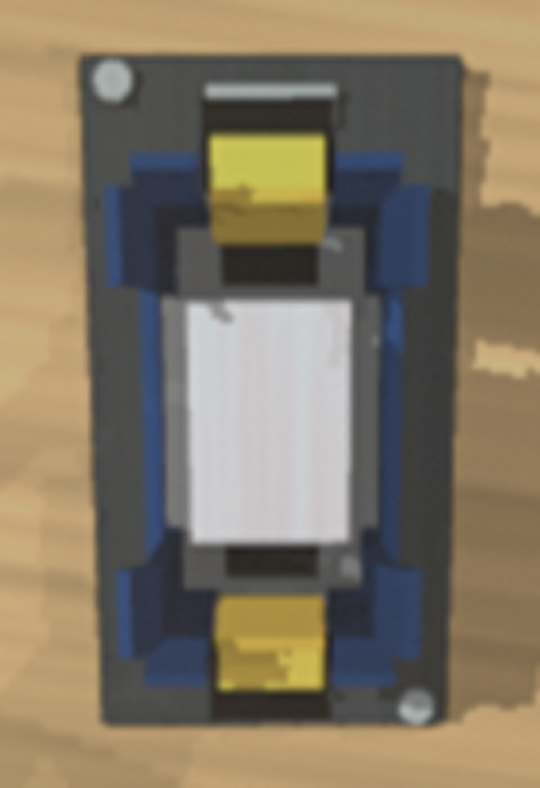

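Run:
```python
from h import *
import json
from scipy.optimize import brentq
cal=json.load(open('wm.json'))
f=lambda u,v:(255+u/4.5,20+v/4.5)
P=[onto(cal,*f(u,v),.01)[:2]*1000 for u,v in((80,57),(462,57),(443,725),(102,722))]
P=np.array(P); print(np.round(P,1),P.mean(0)); d=P[0]+P[1]-P[2]-P[3]; e=P[0]+P[3]-P[1]-P[2]
print('yaw',np.arctan2(d[1],d[0]),np.arctan2(-e[0],e[1]),np.linalg.norm(d)/2,np.linalg.norm(e)/2)
g=lambda z:np.linalg.norm(onto(cal,*f(270,243),z)-onto(cal,*f(270,597),z))-.064
z=brentq(g,.02,.15);print('lip z',z)
for z in (.06,.072,.084): print(z,(onto(cal,*f(270,243),z)+onto(cal,*f(270,597),z))/2*1000)
# post flares tops: outer extents
for z in (.085,.097,.109): print(z,[np.round(onto(cal,*f(*q),z)*1000,1) for q in((105,185),(428,185),(418,658),(118,655))])
```

```text
[[571.1 289.5]
 [582.5 207.5]
 [435.1 187.3]
 [424.6 269.1]] [503.33585635 238.34038185]
yaw 0.13743051574121973 0.13276300518298167 148.36352297599504 82.63506356599683
lip z 0.08388047994649847
0.06 [502.13863058 238.17701261  60.        ]
0.072 [502.75913777 238.15945336  72.        ]
0.084 [503.37964496 238.14189411  84.        ]
0.085 [array([540.7, 272.8,  85. ]), array([548.6, 215.9,  85. ]), array([464.1, 204.1,  85. ]), array([456.8, 261.2,  85. ])]
0.097 [array([539.9, 271.4,  97. ]), array([547.4, 216.8,  97. ]), array([466.2, 205.4,  97. ]), array([459.2, 260.3,  97. ])]
0.109 [array([539., 270., 109.]), array([546.3, 217.6, 109. ]), array([468.4, 206.8, 109. ]), array([461.7, 259.4, 109. ])]
```

```bash
cat >> h.py <<'E'
MAG=np.array([.5033,.2383]); MY=.136
PK={'g1':(np.array([.4794,-.2020]),.414),'g2':(np.array([.535,-.3624]),-.335)}
def pick(k):
    p,y=PK[k]; o=[np.pi,0,y]
    robot.grip(1.0,45)
    robot.move_to([p[0],p[1],.09],o)
    print('hit',robot.movel([p[0],p[1],.0242],o,max_speed=.08,force_limit=6),read_tool_pos(),read_time_s())
    robot.grip(0.0,45); print('w',read_width()*87,read_ft_force())
    robot.movel([p[0],p[1],.15],o,max_speed=.2)
    robot.move_to([MAG[0],MAG[1],.165],[np.pi,0,MY]); robot.sleep(.4)
    print('at mag',read_tool_pos(),read_tcp_rot(),read_ft_force(),read_width()*87,read_time_s())
E
python3 - <<'E'
from h import *
pick('g1')
save('t1',imaging.capture('top')[170:270,130:260],5)
save('s1',imaging.capture('scene')[80:230,350:500],4)
save('w1',imaging.capture('wrist'))
F=[]
for i in range(10): F.append(read_ft_force()); robot.sleep(.03)
print(np.mean(F,0),np.std(F,0),read_time_s())
E
```

```text
hit False [ 0.47978522 -0.20212169  0.02463284] 7.6583
w 36.03258101997924 [-1.20707781 -0.48063692 -0.19342062]
at mag [0.50341532 0.23803213 0.16501468] [ 3.14143245e+00 -8.18037530e-05  1.35620451e-01] [ 0.42651445  0.18635522 -1.42003432] 35.35073448340411 11.35
[-0.16428237 -0.00260951 -1.81781673] [0.39752096 0.27026555 0.38089493] 11.8333
```

View pics/s1.png

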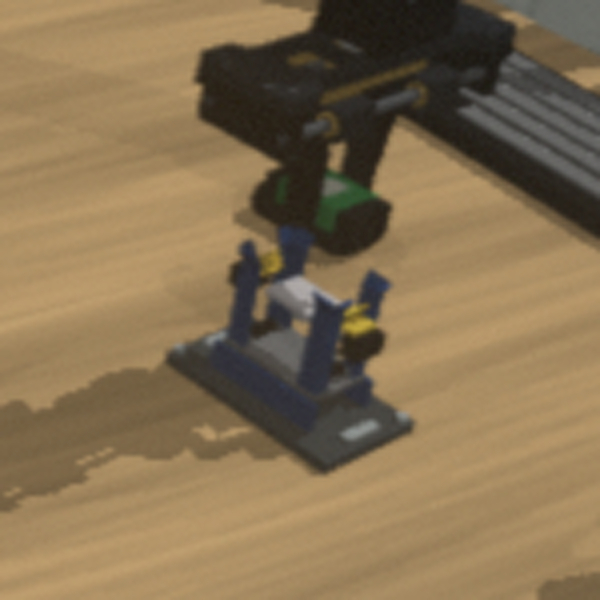

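View pics/w1.png

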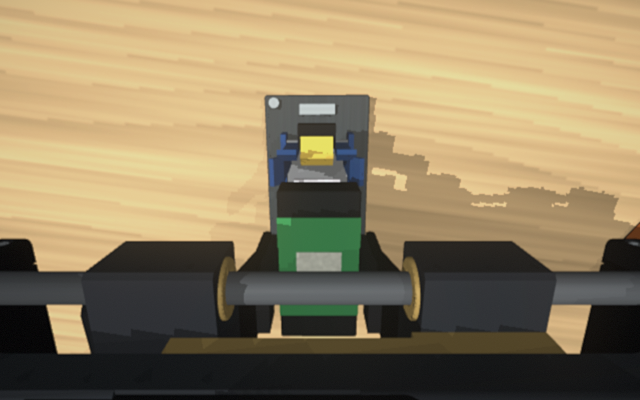

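```bash
cat >> h.py <<'E'
def fz(n=4):
    F=[]
    for i in range(n): F.append(read_ft_force()); robot.sleep(.01)
    return np.mean(F,0)
def goz(z,sp,fl=None):
    return robot.movel([MAG[0],MAG[1],z],[np.pi,0,MY],max_speed=sp,force_limit=fl)
E
python3 - <<'E'
from h import *
f0=fz(6)
c=imaging.calibration('wrist'); print('label x chk',onto(c,319,262,read_tool_pos()[2]-.0246+.018)-read_tool_pos())
goz(.136,.1,8)
print(read_tool_pos()[2],fz()-f0)
h=goz(.095,.025,4)
print(h,read_tool_pos(),fz()-f0,read_width()*87,read_time_s(),f0)
save('s2',imaging.capture('scene')[80:230,350:500],4)
E
```

```text
label x chk [ 0.00260287 -0.00037699 -0.0066    ]
0.13553796698325948 [-0.1845496   0.37488166  0.27192702]
True [0.50314447 0.23832095 0.10876019] [-0.16213299  1.03741799  1.0503625 ] 35.65993491678125 13.4417 [-0.02583716 -0.21143647 -1.30042715]
```

View pics/s2.png

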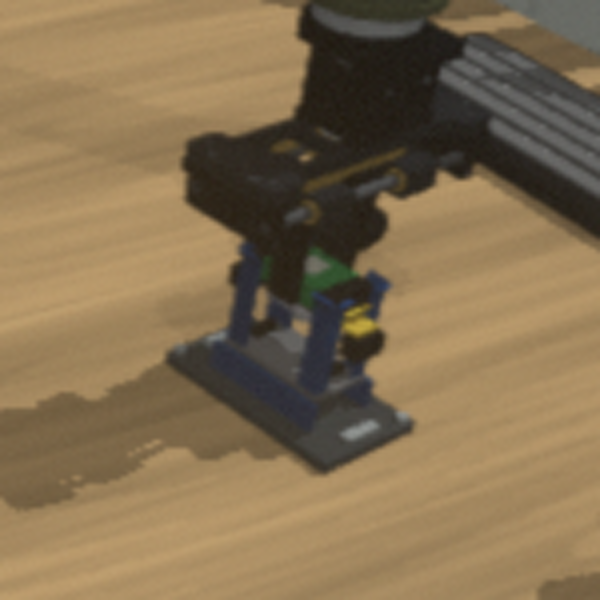

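```bash
cat >> h.py <<'E'
def press(z0,z1,step,fmax,f0,sp=.02):
    z=z0; log=[]
    while z>z1:
        z-=step; h=goz(z,sp,fmax); f=fz(3)-f0; log.append((round(read_tool_pos()[2]*1000,1),*np.round(f,1),round(read_width()*87,1)))
        if h or f[2]>fmax: print('STOP'); break
    print(*log,sep='\n'); print(read_time_s()); return z
E
python3 - <<'E'
from h import *
f0=np.array([-.03,-.2,-1.4])
press(.1088,.090,.0015,16,f0)
E
```

```text
(np.float64(107.4), np.float64(0.2), np.float64(0.8), np.float64(3.5), 35.4)
(np.float64(106.0), np.float64(0.3), np.float64(1.8), np.float64(5.8), 35.7)
(np.float64(103.9), np.float64(-0.2), np.float64(1.5), np.float64(1.1), 35.8)
(np.float64(102.6), np.float64(0.9), np.float64(1.3), np.float64(1.0), 35.7)
(np.float64(101.3), np.float64(-0.4), np.float64(0.4), np.float64(2.9), 35.2)
(np.float64(99.8), np.float64(0.3), np.float64(0.5), np.float64(3.8), 35.6)
(np.float64(98.3), np.float64(0.4), np.float64(0.2), np.float64(3.4), 35.4)
(np.float64(96.7), np.float64(1.1), np.float64(0.7), np.float64(3.0), 35.3)
(np.float64(95.2), np.float64(1.0), np.float64(0.8), np.float64(3.7), 35.2)
(np.float64(93.7), np.float64(1.6), np.float64(0.7), np.float64(3.8), 35.4)
(np.float64(92.3), np.float64(1.7), np.float64(0.6), np.float64(3.6), 35.4)
(np.float64(90.8), np.float64(1.8), np.float64(1.1), np.float64(3.7), 35.8)
(np.float64(89.3), np.float64(1.5), np.float64(-0.0), np.float64(4.3), 35.6)
17.0667
```

Run:
```python
from h import *
f0=np.array([-.03,-.2,-1.4])
press(.0893,.0785,.0012,16,f0)
save('s3',imaging.capture('scene')[120:210,370:480],6)
save('t3',imaging.capture('top')[170:270,130:260],5)
save('w3',imaging.capture('wrist'))
```

```text
(np.float64(88.1), np.float64(2.5), np.float64(0.6), np.float64(4.9), 35.7)
(np.float64(86.8), np.float64(2.7), np.float64(0.3), np.float64(2.9), 35.5)
(np.float64(85.7), np.float64(2.5), np.float64(0.5), np.float64(4.4), 35.8)
(np.float64(84.4), np.float64(2.1), np.float64(0.7), np.float64(4.1), 35.7)
(np.float64(83.3), np.float64(1.9), np.float64(0.3), np.float64(4.6), 35.5)
(np.float64(82.0), np.float64(1.9), np.float64(0.2), np.float64(5.1), 35.4)
(np.float64(80.8), np.float64(2.3), np.float64(-0.2), np.float64(4.7), 35.7)
(np.float64(79.6), np.float64(2.0), np.float64(0.0), np.float64(5.1), 35.4)
(np.float64(78.4), np.float64(1.7), np.float64(0.0), np.float64(5.3), 35.4)
19.5417
```

View pics/w3.png

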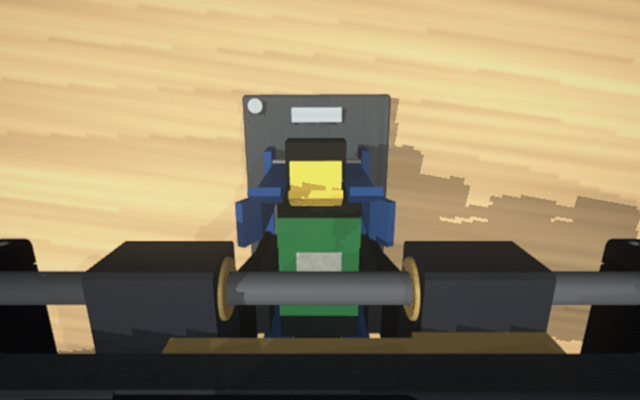

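View pics/s3.png

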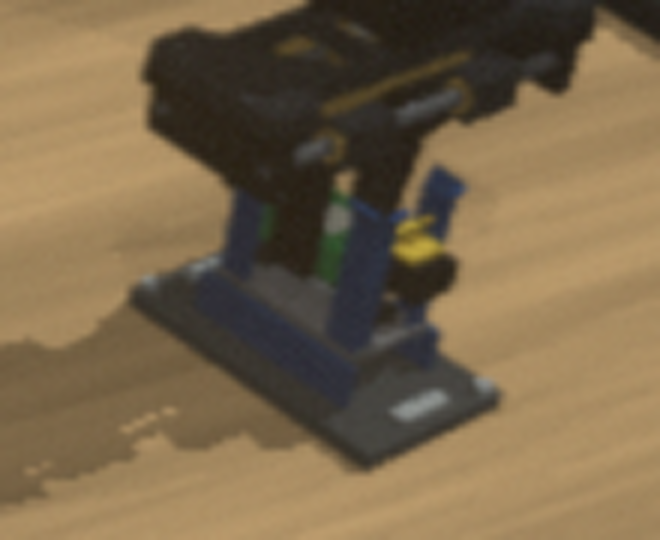

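Run:
```python
from h import *
f0=np.array([-.03,-.2,-1.4])
press(.0784,.0765,.001,14,f0)
robot.grip(.75,45); robot.sleep(.4)
print(read_width()*87,fz(),read_tool_pos())
goz(.19,.15)
y=MY
robot.move_to([MAG[0]-.06*np.cos(y),MAG[1]-.06*np.sin(y),.25],[np.pi,0,y]); robot.sleep(.2)
save('s4',imaging.capture('scene')[120:210,370:480],6)
w=imaging.capture('wrist');save('w4',w[20:195,255:375],4.5); save('w4f',w)
print(read_time_s())
```

```text
(np.float64(77.4), np.float64(2.3), np.float64(-0.2), np.float64(5.2), 35.7)
(np.float64(76.4), np.float64(2.3), np.float64(0.1), np.float64(4.9), 35.4)
20.2417
65.54665718813179 [ 0.41422946  0.0503943  -0.23085297] [0.50330663 0.23832551 0.07640707]
23.125
```

View pics/w4.png

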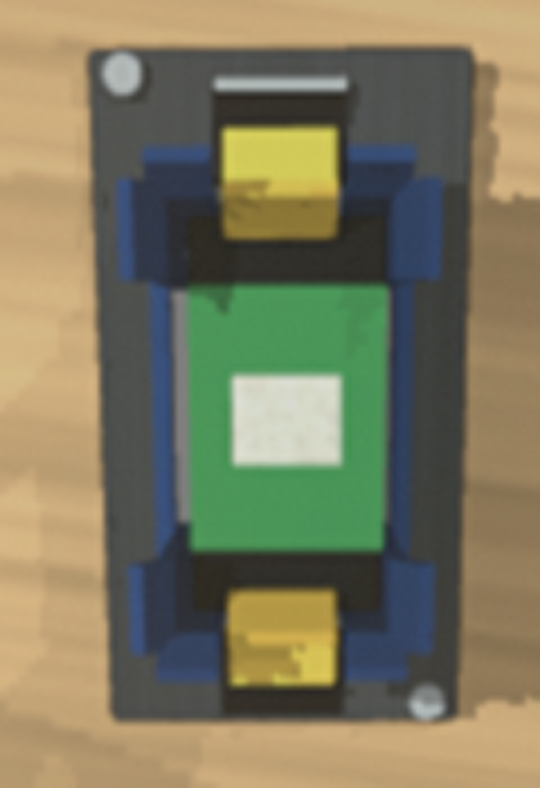

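View pics/s4.png

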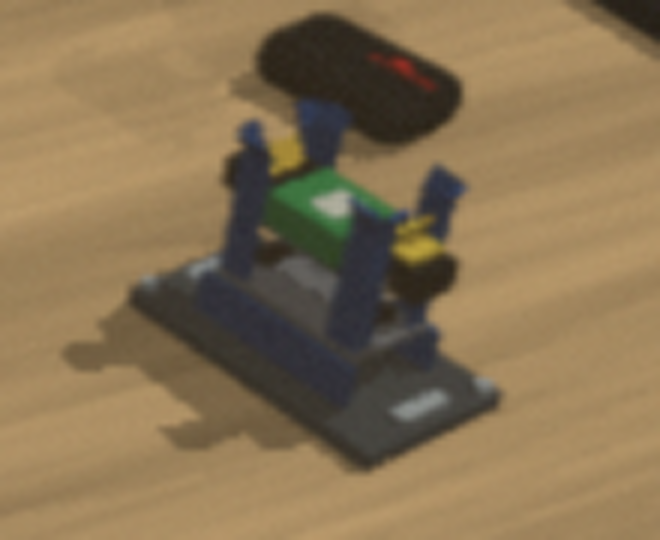

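Run:
```python
from h import *
w=imaging.calibration('wrist'); s=imaging.calibration('scene')
o1,d1=ray(w,255+287/4.5,20+420/4.5); o2,d2=ray(s,370+335/6,120+204/6)
A=np.stack([d1,-d2],1); t=np.linalg.lstsq(A,o2-o1,rcond=None)[0]
a,b=o1+t[0]*d1,o2+t[1]*d2; print('packtop',a,b)
f=fz(6); print(f)
pick('g2')
f0=fz(8); print('f0',f0)
goz(.136,.1,8)
h=goz(.095,.025,4); print(h,read_tool_pos(),fz()-f0)
open('f0.txt','w').write(' '.join(map(str,f0)))
save('w5',imaging.capture('wrist')); print(read_time_s())
```

```text
packtop [0.50320373 0.23736911 0.08066978] [0.50377276 0.2379302  0.08063768]
[ 0.09406614 -0.13690772  0.08754528]
hit False [ 0.53537232 -0.36248425  0.0247257 ] 27.0667
w 36.279769964210764 [ 0.50575022 -0.27115527 -0.1076879 ]
at mag [0.50336437 0.23818358 0.16498773] [-3.14154618e+00  4.98802632e-05  1.35764621e-01] [ 0.00613649  0.71350868 -1.29561712] 35.7823847504777 31.3
f0 [ 0.42758778 -0.029463   -0.79953588]
True [0.50345021 0.23829651 0.11033483] [0.87406096 1.87116052 0.1425865 ]
32.9083
```

View pics/w5.png

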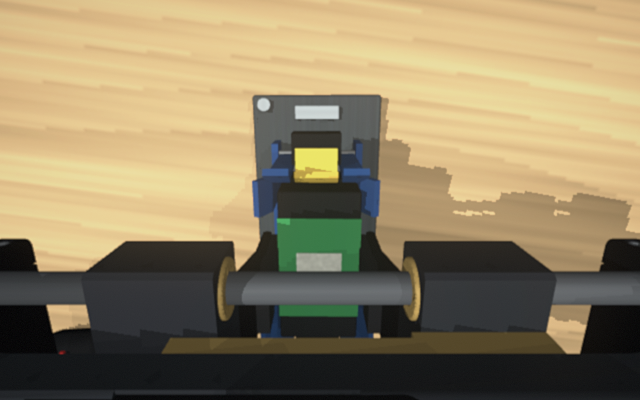

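Run:
```python
from h import *
f0=np.array([.2,-.1,-1.2])
z=press(.1103,.0905,.0015,14,f0)
if z<.0906: press(z,.0835,.0004,13,f0,.01)
```

```text
(np.float64(109.0), np.float64(0.7), np.float64(0.1), np.float64(4.5), 35.5)
(np.float64(107.5), np.float64(0.7), np.float64(1.1), np.float64(4.9), 35.7)
(np.float64(105.9), np.float64(0.3), np.float64(1.2), np.float64(5.6), 35.7)
(np.float64(104.2), np.float64(1.1), np.float64(2.1), np.float64(3.1), 35.9)
(np.float64(102.7), np.float64(1.3), np.float64(2.2), np.float64(3.5), 35.6)
(np.float64(101.2), np.float64(1.7), np.float64(2.0), np.float64(3.1), 35.7)
(np.float64(99.7), np.float64(1.8), np.float64(1.3), np.float64(3.5), 35.6)
(np.float64(98.2), np.float64(1.1), np.float64(1.7), np.float64(3.1), 35.5)
(np.float64(96.7), np.float64(0.5), np.float64(1.0), np.float64(3.4), 35.7)
(np.float64(95.2), np.float64(0.5), np.float64(1.7), np.float64(3.9), 35.5)
(np.float64(93.7), np.float64(0.5), np.float64(1.8), np.float64(3.4), 35.4)
(np.float64(92.2), np.float64(0.3), np.float64(0.9), np.float64(3.7), 35.4)
(np.float64(90.7), np.float64(0.3), np.float64(0.4), np.float64(3.8), 35.1)
(np.float64(89.2), np.float64(0.1), np.float64(0.6), np.float64(4.9), 35.4)
36.7583
(np.float64(88.9), np.
[... 442 characters left out ...]
.float64(86.4), np.float64(0.5), np.float64(1.0), np.float64(3.3), 35.2)
(np.float64(85.9), np.float64(1.3), np.float64(0.9), np.float64(0.5), 35.7)
(np.float64(85.8), np.float64(-0.4), np.float64(0.9), np.float64(3.1), 35.5)
(np.float64(85.4), np.float64(-0.8), np.float64(0.0), np.float64(4.7), 35.5)
(np.float64(84.9), np.float64(-0.9), np.float64(-0.2), np.float64(5.0), 35.5)
(np.float64(84.5), np.float64(-0.8), np.float64(-0.2), np.float64(4.9), 35.4)
(np.float64(84.1), np.float64(-0.9), np.float64(-0.4), np.float64(5.5), 35.6)
(np.float64(83.8), np.float64(-1.4), np.float64(-0.7), np.float64(6.4), 35.7)
(np.float64(83.6), np.float64(-2.4), np.float64(-1.8), np.float64(8.7), 35.5)
40.8833
```

Run:
```python
from h import *
save('w6',imaging.capture('wrist'))
robot.grip(.75,45); robot.sleep(.4)
print(read_width()*87,fz(),read_tool_pos())
goz(.19,.15)
y=MY
robot.move_to([MAG[0]-.06*np.cos(y),MAG[1]-.06*np.sin(y),.25],[np.pi,0,y]); robot.sleep(.2)
save('s7',imaging.capture('scene')[120:210,370:480],6)
w=imaging.capture('wrist');save('w7',w[20:195,255:375],4.5); save('t7',imaging.capture('top'))
print(read_time_s())
```

```text
65.30437804835209 [-0.32049863  0.01844884 -0.39989039] [0.50327565 0.23829484 0.08328726]
43.8167
```

View pics/w7.png

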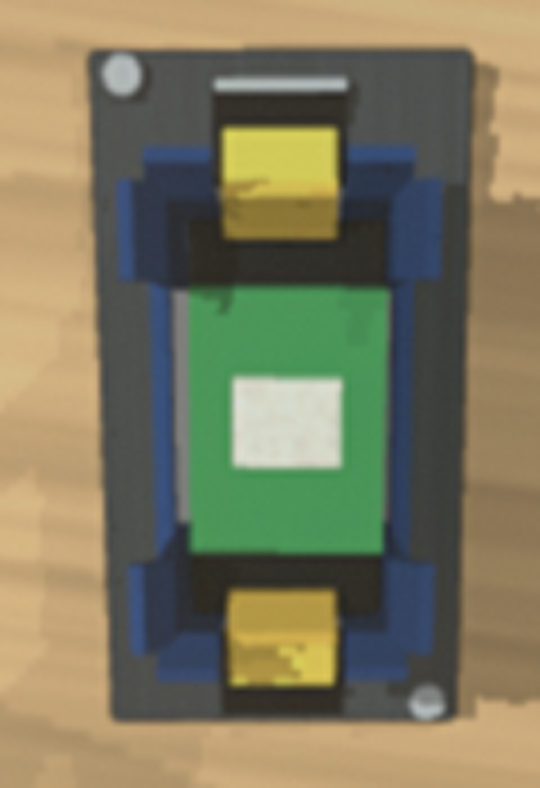

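View pics/s7.png

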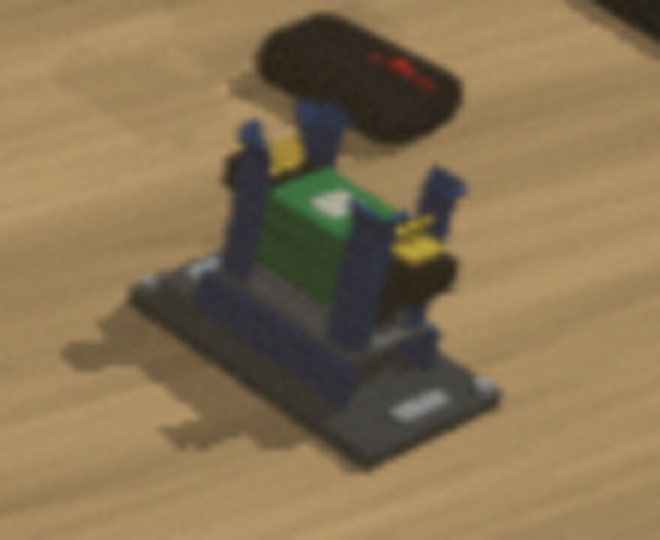

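The wrist crop shows both lips shut over the second pack, in the same place as when the magazine was empty (noses at rows 240 and 590). The label is centred at (287,422). The scene crop shows two green packs stacked flat. I'm handing it in.

Run:
```python
from h import *
im=imaging.capture('top'); cal=imaging.calibration('top')
for c in blobs(im,(8,150,120),(18,255,255))[:1]: print(rect_world(cal,c,.018))
print(read_time_s(),fz()); robot.sign_off()
```

```text
((491.4935607910156, -63.45281219482422), (33.88692092895508, 46.73675537109375), 64.86486053466797)
43.8667 [-0.01436594  0.23571298 -0.1504408 ]
the job is handed in; nothing more can be done
```

Both green packs are loaded in the magazine, one after the other, and I handed the job in at about 44 s of the 72 s allowed. No verdict was reported.

- **First pack:** the push force was about 6 N at the ramps and 5 N as the lips snapped shut. I let go and the pictures showed it caught flat and alone under both lips before I fetched the second.
- **Second pack:** the lips snapped at about 6 N. I stopped when the reading rose to 8.7 N as the stack met the rubber stop. These are averaged readings taken between small steps, and all of them were far below 30 N.
- **Final pictures:** the two packs are stacked flat and centred, and both lips sit where they were when the magazine was empty. The gripper is clear, with its force reading near zero.
- **Orange pack:** it shifted by less than 1 mm between the first and last pictures, which is within the measuring error.
- **Disagreement:** my first estimate of the lip height from the wrist camera was about 84 mm. The snap point, and the first pack's top seen from two cameras, both put it at about 81 mm, so I went by the force.

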